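# Restock the new desk organiser in reverse order

## Task

Move the glue stick, ink jar, hand stamp and pencil sharpener from the row on the old plywood tray into the new white organiser, one standing upright in the middle of each well. The organiser will be used from the other side of the desk, so reverse the row: what stands nearest the robot on the tray goes into the well farthest from the robot, the second nearest into the second farthest, and so on. Do not knock any of them over, and leave all four standing still and let go.

Things in the scene. Friction and masses are not known exactly. Their poses are not given: they have to be found in the camera images.
- glue_center (a point): glue stick, the tall slim one: upright white and grey plastic cylinder, 30 mm across, 100 mm high, about 50 g. Point on its axis half-way up, 50 mm above its foot; z up its axis
- ink_center (a point): ink jar, the squat round one: dark ink-filled glass body 42 mm across up to 40 mm above its foot, then a black lid 35 mm across, 56 mm high in all, about 130 g. Point on its axis half-way up, 28 mm above its foot; z up its axis. Grip the glass 20 to 40 mm above the foot
- stamp_center (a point): wooden hand stamp: rectangular foot 44 mm (its x) by 34 mm (its y) and 17 mm high, with a turned round handle above it, 26 mm across between 40 and 73 mm above the foot's underside; 84 mm high in all, about 60 g. Point on its axis half-way up, 42 mm above its underside, z up; grip the handle about 56 mm above the underside
- sharpener_center (a point): pencil sharpener with a shavings tank: upright rectangular box, grey below, black above, a small steel plate on top; 44 mm along its x, 28 mm along its y, 62 mm high, about 60 g. Point on its axis half-way up, 31 mm above its foot, z up; grip across the 28 mm
- pad_glue: fixed round cork pad, 56 mm across and 3 mm thick, on the plywood tray (all four pads look alike); the one on which the glue stick stands at the start, so it marks that thing's first place in the row. Origin at the centre of its underside, top face 3 mm above it, x along the tray's row
- pad_ink: fixed round cork pad, 56 mm across and 3 mm thick, on the plywood tray (all four pads look alike); the one on which the ink jar stands at the start, so it marks that thing's first place in the row. Origin at the centre of its underside, top face 3 mm above it, x along the tray's row
- pad_stamp: fixed round cork pad, 56 mm across and 3 mm thick, on the plywood tray (all four pads look alike); the one on which the hand stamp stands at the start, so it marks that thing's first place in the row. Origin at the centre of its underside, top face 3 mm above it, x along the tray's row
- pad_sharpener: fixed round cork pad, 56 mm across and 3 mm thick, on the plywood tray (all four pads look alike); the one on which the pencil sharpener stands at the start, so it marks that thing's first place in the row. Origin at the centre of its underside, top face 3 mm above it, x along the tray's row
- tray: old tray, fixed: flat plywood board 290 mm (x) by 76 mm (y), 8 mm thick, carrying the four cork pads in a row along its x at x = -105, -35, 35 and 105 mm (pad tops 11 mm above the desk). Origin at the centre of its underside; its +x end points away from the robot, within about 0.25 rad
- organiser: new organiser, fixed: white plastic walls and a grey floor, 290 mm (x) by 76 mm (y), with four like square wells in a row along its x, centres at x = -105, -35, 35 and 105 mm, y = 0; wells 66 to 69 mm along x and 68 mm along y, well floor 6 mm above the desk, 4 mm walls whose tops are 14 mm above the desk. Origin at the centre of its underside; its +x end points away from the robot, within about 0.25 rad. It may stand left or right of the tray

How it is judged (in metres and radians):
At the end, for the whole second after the job is handed in: Each thing stands at rest, upright (within 0.1 rad), on the floor of its own organiser well (height within 5 mm, within 15 mm of the well centre along and across the row), the row reversed: the thing whose pad is at tray x stands in the well at organiser -x (((x of pad_glue in the frame of tray between 0.085 and 0.125 m and x of glue_center in the frame of organiser between -0.12 and -0.09 m) or (x of pad_glue in the frame of tray between 0.015 and 0.055 m and x of glue_center in the frame of organiser between -0.05 and -0.02 m) or (x of pad_glue in the frame of tray between -0.055 and -0.015 m and x of glue_center in the frame of organiser between 0.02 and 0.05 m) or (x of pad_glue in the frame of tray between -0.125 and -0.085 m and x of glue_center in the frame of organiser between 0.09 and 0.12 m)) and y of glue_center in the frame of organiser between -0.015 and 0.015 m and z of glue_center in the frame of organiser between 0.051 and 0.061 m and angle between each of glue_center, ink_center, stamp_center, sharpener_center's own z axis and vertical below 0.1 rad and linear speed of each of glue, ink, stamp, sharpener below 0.02 m/s and ((x of pad_ink in the frame of tray between 0.085 and 0.125 m and x of ink_center in the frame of organiser between -0.12 and -0.09 m) or (x of pad_ink in the frame of tray between 0.015 and 0.055 m and x of ink_center in the frame of organiser between -0.05 and -0.02 m) or (x of pad_ink in the frame of tray between -0.055 and -0.015 m and x of ink_center in the frame of organiser between 0.02 and 0.05 m) or (x of pad_ink in the frame of tray between -0.125 and -0.085 m and x of ink_center in the frame of organiser between 0.09 and 0.12 m)) and y of ink_center in the frame of organiser between -0.015 and 0.015 m and z of ink_center in the frame of organiser between 0.029 and 0.039 m and ((x of pad_stamp in the frame of tray between 0.085 and 0.125 m and x of stamp_center in the frame of organiser between -0.12 and -0.09 m) or (x of pad_stamp in the frame of tray between 0.015 and 0.055 m and x of stamp_center in the frame of organiser between -0.05 and -0.02 m) or (x of pad_stamp in the frame of tray between -0.055 and -0.015 m and x of stamp_center in the frame of organiser between 0.02 and 0.05 m) or (x of pad_stamp in the frame of tray between -0.125 and -0.085 m and x of stamp_center in the frame of organiser between 0.09 and 0.12 m)) and y of stamp_center in the frame of organiser between -0.015 and 0.015 m and z of stamp_center in the frame of organiser between 0.043 and 0.053 m and ((x of pad_sharpener in the frame of tray between 0.085 and 0.125 m and x of sharpener_center in the frame of organiser between -0.12 and -0.09 m) or (x of pad_sharpener in the frame of tray between 0.015 and 0.055 m and x of sharpener_center in the frame of organiser between -0.05 and -0.02 m) or (x of pad_sharpener in the frame of tray between -0.055 and -0.015 m and x of sharpener_center in the frame of organiser between 0.02 and 0.05 m) or (x of pad_sharpener in the frame of tray between -0.125 and -0.085 m and x of sharpener_center in the frame of organiser between 0.09 and 0.12 m)) and y of sharpener_center in the frame of organiser between -0.015 and 0.015 m and z of sharpener_center in the frame of organiser between 0.032 and 0.042 m); the robot touches nothing.
It fails at once if the glue is knocked over (tilted more than 0.8 rad) (angle between glue_center's own z axis and vertical above 0.8 rad).
It fails at once if the ink is knocked over (tilted more than 0.8 rad) (angle between ink_center's own z axis and vertical above 0.8 rad).
It fails at once if the stamp is knocked over (tilted more than 0.8 rad) (angle between stamp_center's own z axis and vertical above 0.8 rad).
It fails at once if the sharpener is knocked over (tilted more than 0.8 rad) (angle between sharpener_center's own z axis and vertical above 0.8 rad).
It also fails if it takes over 120 s, if anything falls off the work surface, if the arm or the gripper's body presses on something with over 40 N, if the wrist force passes 120 N, or if a joint passes its speed limit or range.

## Robot

A 6-joint arm with a two-finger parallel gripper is mounted at the origin on the work surface. World frame = base frame: x ahead of the robot, y to its left, z up, the work surface at z = 0. Lengths are in m, angles in degrees, forces in N, time in s.
With the tool pointing down it reaches from about 0.3 to 0.85 m from the base axis. Payload 4.2 kg.
Tool frame: the origin (TCP) lies midway between the tips of the shut fingers; the grasp point (between the pads) lies 19 mm behind it; z points along the fingers, y is the line along which they close (so a half turn about z gives the same grasp; the last joint's range is limited). The gripper opens to 91 mm and grips with 3 to 60 N. Pads are 32 mm wide; open, the fingers measure 118 mm over their backs; the gripper's body (76 mm by 178 mm) begins 60 mm behind the grasp point.
Start: joints at [-73.281, 18.312, 89.639, -0, 72.044, -1.146], TCP at [0.176, -0.547, 0.214] pointing down, gripper open.
Joint ranges: [-177.97, 177.97], [-48.28, 115.42], [12.27, 149.76], [-77.06, 257.06], [2.81, 150.46], [-146.56, 146.56]. Speed limits (degrees/s): [147.25, 147.25, 180, 180, 180, 180].

## Interface

Orientations are given as [roll, pitch, yaw] about the fixed x, y, z axes, in that order (R = Rz(yaw) Ry(pitch) Rx(roll)).
In Python, from workcell import observe, read_camera, finish_job gives the robot as it stands. The module is installed in compiled form; this text tells all that it offers.
- The arm moves only by the tool send_rows, never from a script. Its argument "steps" is a list that holds one entry, the list of rows, each a list of 4 numbers: the shift along the world's x, y, z in cm, then the turn about the world's z in rad. A call has 1 to 20 rows; each row shifts and turns the commanded pose from where the row before left it; what a row does not reach is not made up. A row lasts 1/10 s, in which the tool goes at most 50 mm and 8.59 degrees, less where a joint would pass 70% of its speed; a pose out of reach is approached as far as the arm can. A call with a gripper value outside its range is refused whole. "grip" is the opening, from 0 (shut) to 1 (fully open), set as the call begins (left out, the last holds). The fingers move at their own pace and stop on an object; "force" is the grip in N (left out, the last holds). Time passes only in rows, so rows that do not move let the fingers close. It gives the time, the measured TCP pose, the force, the opening and the grip force at its end, in the units of the state.
- observe(): the state, without advancing time (a new reading comes with each control period).
- read_camera(name): name is "scene" or "top"; returns a dict with "color" (400x640x3 uint8, red, green, blue), "fovy" (degrees; the focal length in pixels is half the picture's height over the tangent of half this angle, whatever the lens; pixels are square), "cx", "cy" (the principal point, pixels), "k1" (the pictures are not rectified: a ray, as slopes to the right and down, at radius r is drawn at 1 + k1 r^2 times it, then the intrinsics apply), "view" (4x4, takes a point from world to camera coordinates). Camera axes: x right, y up, looking along -z (the intrinsics and any distortion apply to the point x, -y, -z); pixel columns grow to the right and rows downward; lengths in m; the calibration is good to about 2 mm. A picture is of the moment at which its call begins. There is no depth.
- finish_job(): hands the job in; it is judged then, once.
The state is a dict: "time_s": time; "q": joint angles; "joint_velocities": joint speeds; "joint_torque": joint torques, N m; "tcp_pos": TCP position; "eef_rot": TCP orientation; "wrist_force": force on the tool from outside, world axes, zero at the start; "moment": the same for the moment, N m; "opening": finger opening in m; "grasp_force": force on a finger pad.
Only numpy, scipy, OpenCV 4.12 (cv2) and the standard library are available. Lean on these libraries where they do the work, as an engineer would, in place of code of your own. Each camera call takes 0.05 s, during which the arm holds its last target. There are 200 camera calls.

## Working session

There is one attempt and no reset: what is moved stays moved. The work goes in short steps, Python scripts to look and compute and a tool call to move; the robot and the scene stay as the last step left them, time stands still between calls to the robot, and variables do not carry over. Pictures are saved under pics/ and viewed, at most 14 in all, crops included, and the job is handed in when it is done.

Besides the shell and the picture viewer there is one more tool, called after "Call:" in YAML: its name, and indented under it one key for each argument. send_rows: Moves the arm, as the interface text tells. Its arguments: {"type":"object","properties":{"steps":{"type":"array","items":{"type":"array","items":{"type":"array","items":{"type":"number"}}}},"grip":{"type":"number"},"force":{"type":"number"}},"required":["steps"]}

```bash
mkdir -p pics
cat > h.py <<'E'
import numpy as np, cv2
from workcell import observe, read_camera, finish_job
def save(name, fn):
    c=read_camera(name); cv2.imwrite(fn, c['color'][:,:,::-1]); np.savez('cal_'+name, **{k:v for k,v in c.items()}); return c
def K(c):
    f=200/np.tan(np.radians(float(c['fovy']))/2); return f,float(c['cx']),float(c['cy']),float(c['k1']),np.array(c['view'])
def w2p(c,P):
    f,cx,cy,k,V=K(c); P=np.atleast_2d(P); q=P@V[:3,:3].T+V[:3,3]
    s=np.c_[q[:,0]/-q[:,2],-q[:,1]/-q[:,2]]; r=(s**2).sum(1,keepdims=True)
    return s*(1+k*r)*f+[cx,cy]
def p2w(c,uv,z):
    f,cx,cy,k,V=K(c); d=(np.atleast_2d(uv)-[cx,cy])/f; s=d.copy()
    for _ in range(30): s=d/(1+k*(s**2).sum(1,keepdims=True))
    D=np.c_[s[:,0],-s[:,1],-np.ones(len(s))]@V[:3,:3]; o=-V[:3,:3].T@V[:3,3]
    return o+D*((np.broadcast_to(z,len(s))-o[2])/D[:,2])[:,None]
E
python3 - <<'E'
from h import *
for n in('scene','top'):
    c=save(n,f'pics/{n}0.png'); V=np.array(c['view']); print(n,c['fovy'],c['cx'],c['cy'],c['k1'],(-V[:3,:3].T@V[:3,3]).round(3), V[:3,:3].round(2).tolist())
o=observe(); print(o)
E
```

```text
scene 51.60186491995401 317.66929633096686 202.58404371440844 -0.07382641176932565 [0.996 0.062 0.59 ] [[-0.2, 0.98, 0.02], [-0.73, -0.16, 0.67], [0.66, 0.12, 0.74]]
top 54.1447335881664 318.92201517679166 197.16499885679758 0.022777620539914518 [ 0.44  -0.033  0.735] [[0.01, -1.0, -0.02], [0.99, 0.01, 0.12], [-0.12, -0.02, 0.99]]
{'time_s': 0.1, 'q': array([-7.32806471e+01,  1.83490249e+01,  8.96982052e+01,  3.14034599e-04,
        7.20437188e+01, -1.14365721e+00]), 'joint_velocities': array([ 0.02908971, -0.11130234, -0.10720495,  0.01225014, -0.01110248,
        0.06118097]), 'joint_torque': array([ 4.11607598e-04, -4.13332272e+01, -2.32509845e+01,  7.29392795e-02,
        4.22013632e-02, -5.15820159e-05]), 'tcp_pos': array([ 0.17627441, -0.54685249,  0.21320206]), 'eef_rot': array([-1.79909075e+02, -2.11379733e-03,  1.78629113e+01]), 'wrist_force': array([-0.3814116 , -0.40793627,  1.05205919]), 'moment': array([-0.01391789, -0.00157191,  0.03737698]), 'grasp_force': 0.0, 'opening': 0.09134322034212596}
```

View pics/scene0.png

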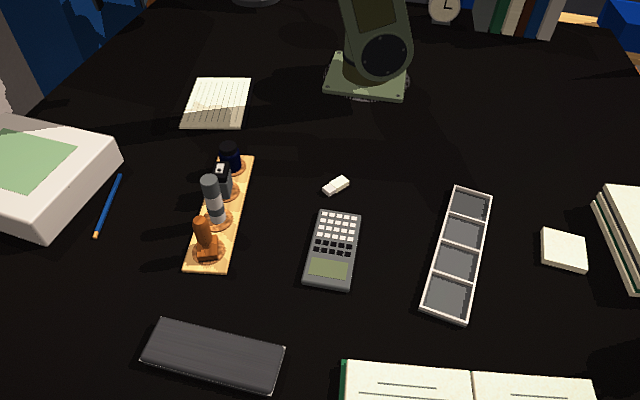

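View pics/top0.png

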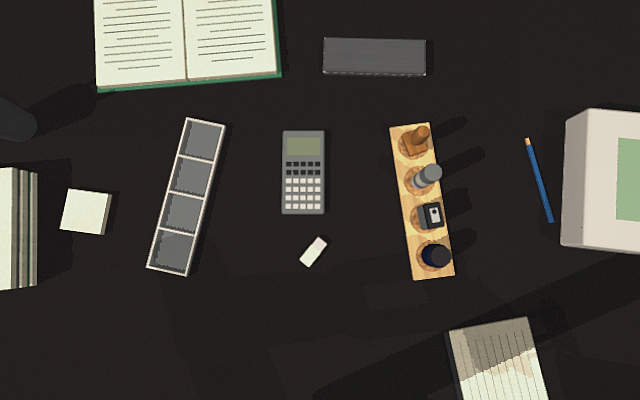

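The row runs, from nearest to the robot, ink jar (435,256 in the top view), sharpener (430,215), glue stick (425,178) and stamp (413,142). The organiser stands to the left (185,195). Next I'll enlarge the tray and the organiser.

Run:
```python
import cv2
a=cv2.imread('pics/top0.png'); 
cv2.imwrite('pics/c1.png', cv2.resize(a[115:285,375:495],None,fx=3.5,fy=3.5,interpolation=cv2.INTER_CUBIC))
cv2.imwrite('pics/c2.png', cv2.resize(a[110:280,135:235],None,fx=3.5,fy=3.5,interpolation=cv2.INTER_CUBIC))
b=cv2.imread('pics/scene0.png')
cv2.imwrite('pics/c3.png', cv2.resize(b[135:280,175:265],None,fx=4,fy=4,interpolation=cv2.INTER_CUBIC))
```

```text
(no output)
```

View pics/c1.png

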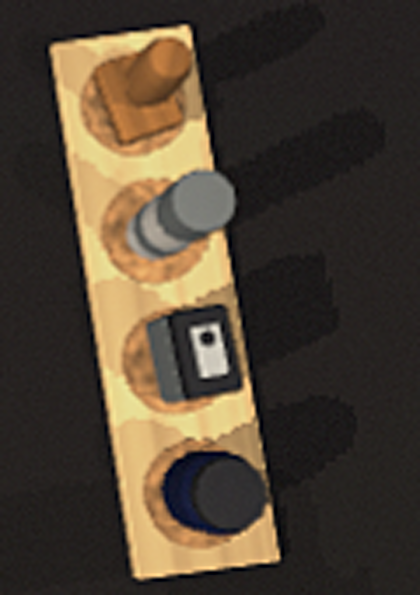

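View pics/c2.png

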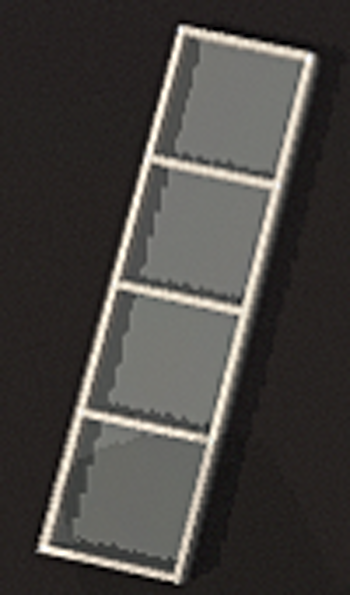

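View pics/c3.png

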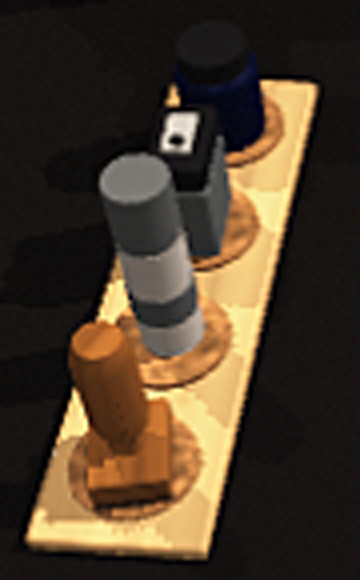

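```bash
cat > m.py <<'E'
from h import *
T=np.load('cal_top.npz'); S=np.load('cal_scene.npz')
t1=lambda p:(np.array(p,float)+.5)/3.5-.5+[375,115]
t2=lambda p:(np.array(p,float)+.5)/3.5-.5+[135,110]
s3=lambda p:(np.array(p,float)+.5)/4-.5+[175,135]
pr=lambda n,a:print(n,(a*1000).round(1).tolist())
def rect(n,P):
    c=P.mean(0); d=(P[0]+P[1]-P[2]-P[3]); e=P[1]-P[0]; g=P[2]-P[3]
    print(n,'c',(c*1000).round(1),'yaw',np.degrees(np.arctan2(d[1],d[0])).round(2),'len',np.linalg.norm(d)/2,'w',np.linalg.norm(e),np.linalg.norm(g))
if __name__=='__main__':
    rect('org',p2w(T,t2([[181,25],[316,53],[180,583],[38,550]]),.014))
    rect('tray',p2w(T,t1([[50,44],[190,26],[281,562],[133,580]]),.008))
    rect('trayS',p2w(S,s3([[208,558],[27,545],[172,82],[318,84]])[[1,0,3,2]],.008))
    pr('shT',p2w(T,t1([[176,318],[228,306],[243,390],[186,402]]),.073)); pr('shS',p2w(S,s3([[164,108],[217,108],[204,152],[148,147]]),.073))
    pr('glue',np.r_[p2w(T,t1([197,203]),.111),p2w(S,s3([137,178]),.111)])
    pr('ink',np.r_[p2w(T,t1([230,492]),.067),p2w(S,s3([213,50]),.067)])
    pr('stamp',np.r_[p2w(T,t1([168,64]),.095),p2w(S,s3([95,342]),.095)])
    pr('foot front edge bottom top-view',p2w(T,t1([[122,145],[182,130]]),.011))
    pr('foot top TL',p2w(T,t1([[97,83],[120,137],[178,122]]),.028))
    pr('foot scene bottom edge',p2w(S,s3([[92,506],[168,497]]),.011))
    pr('foot scene top edge',p2w(S,s3([[90,463],[168,458],[170,402]]),.028))
E
python3 m.py
```

```text
org c [529.  227.6  14. ] yaw -11.69 len 0.28946749344781 w 0.0757646734044362 0.07655247637311129
tray c [ 525.8 -209.3    8. ] yaw 8.18 len 0.28855949524269103 w 0.0764721458886977 0.07690230132432518
trayS c [ 529.7 -206.     8. ] yaw 8.63 len 0.2890589269843415 w 0.07605184883124018 0.07724785669105301
shT [[507.8, -200.1, 73.0], [514.0, -225.1, 73.0], [473.6, -231.3, 73.0], [467.4, -204.1, 73.0]]
shS [[479.3, -226.1, 73.0], [474.0, -202.1, 73.0], [503.0, -197.9, 73.0], [505.3, -223.7, 73.0]]
glue [[557.1, -201.0, 111.0], [559.6, -200.4, 111.0]]
ink [[425.0, -225.7, 67.0], [429.1, -221.3, 67.0]]
stamp [[627.3, -192.8, 95.0], [633.4, -191.6, 95.0]]
foot front edge bottom top-view [[607.0, -188.6, 11.0], [615.5, -220.6, 11.0]]
foot top TL [[636.3, -172.2, 28.0], [607.4, -183.9, 28.0], [615.7, -214.2, 28.0]]
foot scene bottom edge [[655.6, -201.6, 11.0], [644.4, -172.1, 11.0]]
foot scene top edge [[645.8, -202.9, 28.0], [636.3, -172.2, 28.0], [608.5, -181.7, 28.0]]
```

Call:
send_rows:
  steps:
    - [[3.03,2.37,0,-0.011],[3.03,2.37,0,-0.011],[3.03,2.37,0,-0.011],[3.03,2.37,0,-0.011],[3.03,2.37,0,-0.011],[3.03,2.37,0,-0.011],[3.03,2.37,0,-0.011],[3.03,2.37,0,-0.011],[3.03,2.37,0,-0.011],[3.03,2.37,0,-0.011],[3.03,2.37,0,-0.011],[3.03,2.37,0,-0.011],[3.03,2.37,0,-0.011],[3.03,2.37,0,-0.011],[3.03,2.37,0,-0.011],[0,0,-2,0],[0,0,-2,0],[0,0,-2,0],[0,0,0,0],[0,0,0,0]]
  grip: 1
  force: 20

```text
time_s: 2.1
tcp_pos: [0.6308, -0.1918, 0.1538]
eef_rot: [-180.0, 0.0, 8.4]
wrist_force: [-0.1, 0.0, 0.4]
opening: 0.0911
grasp_force: 0.0
```

Call:
send_rows:
  steps:
    - [[0,0,-2,0],[0,0,-2,0],[0,0,-2,0],[0,0,-2,0],[0,0,-1.5,0],[0,0,-1,0],[0,0,0,0],[0,0,0,0]]

```text
time_s: 2.9
tcp_pos: [0.6317, -0.1921, 0.0501]
eef_rot: [179.9, -0.1, 8.4]
wrist_force: [-0.6, -0.5, -0.4]
opening: 0.0914
grasp_force: 0.0
```

Run:
```python
from h import *
save('scene','pics/s1.png'); a=cv2.imread('pics/s1.png'); t=cv2.imread('pics/s1.png')
save('top','pics/t1.png'); t=cv2.imread('pics/t1.png')
A=cv2.resize(a[120:300,130:290],None,fx=2.4,fy=2.4,interpolation=2);B=cv2.resize(t[100:280,350:510],None,fx=2.4,fy=2.4,interpolation=2)
cv2.imwrite('pics/c4.png',np.hstack([A,B]))
```

```text
(no output)
```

View pics/c4.png

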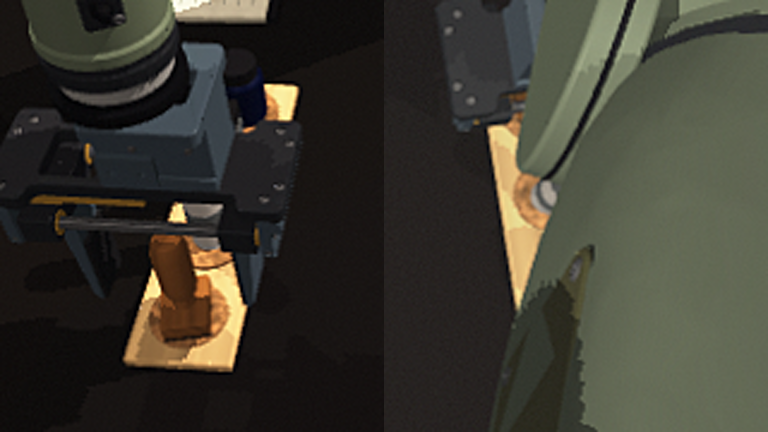

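The stamp's handle stands between the open fingers, at about (170,255) with the fingertips at (103,295) and (248,303), so I'll close.

Call:
send_rows:
  steps:
    - [[0,0,0,0],[0,0,0,0],[0,0,0,0],[0,0,0,0],[0,0,0,0],[0,0,0,0],[0,0,0,0],[0,0,0,0],[0,0,0,0],[0,0,0,0]]
  grip: 0
  force: 20

```text
time_s: 4.0
tcp_pos: [0.6309, -0.1918, 0.0489]
eef_rot: [180.0, 0.0, 8.4]
wrist_force: [0.1, -1.1, -0.1]
opening: 0.0255
grasp_force: 20.0
```

Run:
```python
from h import *
import m
b=cv2.imread('pics/scene0.png')
cv2.imwrite('pics/c5.png', cv2.resize(b[178:333,410:500],None,fx=3.8,fy=3.8,interpolation=cv2.INTER_CUBIC))
```

```text
(no output)
```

View pics/c5.png

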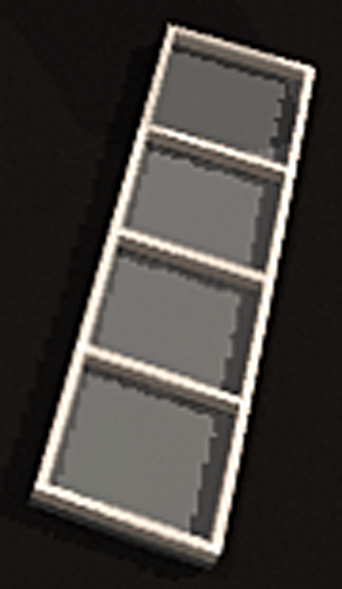

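Call:
send_rows:
  steps:
    - [[0,0,1,0],[0,0,2,0],[0,0,3,0],[0,0,3,0],[0,0,3,0],[0,0,2,0],[0,0,0,0]]

```text
time_s: 4.7
tcp_pos: [0.6328, -0.1924, 0.1934]
eef_rot: [179.8, -0.4, 8.4]
wrist_force: [-1.2, 0.4, 0.7]
opening: 0.0255
grasp_force: 20.0
```

In the scene crop, the organiser's rim corners are at (168,24), (315,68), (218,553) and (36,488).

Run:
```python
from m import *
s=lambda p:(np.array(p,float)+.5)/3.8-.5+[410,178]
rect('orgS',p2w(S,s([[218,553],[36,488],[168,24],[315,68]]),.014))
```

```text
orgS c [528.4 231.1  14. ] yaw -11.62 len 0.289907592667267 w 0.074955488793294 0.07666046229271813
```

Call:
send_rows:
  steps:
    - [[-0.68,1.48,0,-0.012],[-1.37,2.95,0,-0.024],[-1.37,2.95,0,-0.024],[-1.37,2.95,0,-0.024],[-1.37,2.95,0,-0.024],[-1.37,2.95,0,-0.024],[-1.37,2.95,0,-0.024],[-1.37,2.95,0,-0.024],[-1.37,2.95,0,-0.024],[-1.37,2.95,0,-0.024],[-1.37,2.95,0,-0.024],[-1.37,2.95,0,-0.024],[-1.37,2.95,0,-0.024],[-1.37,2.95,0,-0.024],[-1.37,2.95,0,-0.024],[-0.68,1.48,0,-0.012],[0,0,-3,0],[0,0,-3,0],[0,0,-3,0],[0,0,0,0]]

```text
time_s: 6.7
tcp_pos: [0.4218, 0.2489, 0.0948]
eef_rot: [179.6, 0.5, -12.2]
wrist_force: [-1.6, -0.8, -0.2]
opening: 0.0257
grasp_force: 20.0
```

Call:
send_rows:
  steps:
    - [[0,0,0,0],[0,0,0,0]]

```text
time_s: 6.9
tcp_pos: [0.4265, 0.2513, 0.1003]
eef_rot: [-179.9, -0.1, -12.2]
wrist_force: [1.0, 0.7, -1.7]
opening: 0.0252
grasp_force: 20.0
```

Run:
```python
from h import *
save('scene','pics/s2.png'); a=cv2.imread('pics/s2.png')
cv2.imwrite('pics/c6.png',cv2.resize(a[130:330,380:540],None,fx=2.9,fy=2.9,interpolation=2))
```

```text
(no output)
```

View pics/c6.png

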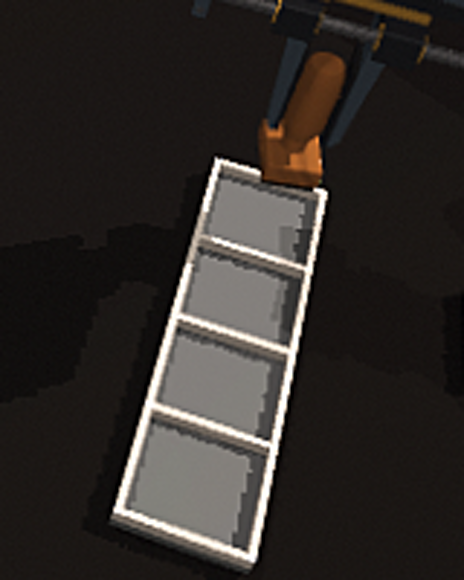

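Run:
```python
from m import *
s=lambda p:(np.array(p,float)+.5)/2.9-.5+[380,130]
print(observe()['tcp_pos'])
pr('bot edge',p2w(S,s([[265,178],[318,187]]),.0624))
pr('top',p2w(S,s([[265,154],[320,161],[261,122]]),.0794))
pr('handle top',p2w(S,s([[327,64]]),.1464))
Q=np.array([[.4265,.2513,.0624],[.4265,.2513,.1464]]); print((w2p(S,Q)-[380,130])*2.9)
```

```text
[0.42656531 0.25131006 0.10041057]
bot edge [[441.9, 239.9, 62.4], [442.4, 272.5, 62.4]]
top [[438.8, 235.1, 79.4], [437.3, 268.7, 79.4], [410.1, 234.0, 79.4]]
handle top [[428.1, 252.1, 146.4]]
[[281.15962418 162.57538824]
 [324.41347619  61.00075901]]
```

The foot and handle come out centred near (0.426, 0.252), on the well centre. I'll lower and release.

Call:
send_rows:
  steps:
    - [[0,-0.1,-1.5,0],[0,0,-1.5,0],[0,0,-1,0],[0,0,-0.7,0],[0,0,-0.4,0],[0,0,-0.3,0],[0,0,0,0],[0,0,0,0],[0,0,0,0]]

```text
time_s: 7.85
tcp_pos: [0.4257, 0.25, 0.0453]
eef_rot: [-180.0, -0.0, -12.2]
wrist_force: [-0.4, 0.2, -0.6]
opening: 0.0257
grasp_force: 20.0
```

Call:
send_rows:
  steps:
    - [[0,0,-0.1,0],[0,0,0,0]]

```text
time_s: 8.05
tcp_pos: [0.4255, 0.2498, 0.044]
eef_rot: [180.0, -0.0, -12.2]
wrist_force: [0.1, 0.4, -0.4]
opening: 0.0257
grasp_force: 20.0
```

Call:
send_rows:
  steps:
    - [[0,0,0,0],[0,0,0,0],[0,0,0,0],[0,0,0,0],[0,0,0,0],[0,0,0,0],[0,0,0,0],[0,0,2,0],[0,0,3,0],[0,0,4,0],[0,0,4,0],[0,0,2,0],[0,0,0,0]]
  grip: 1

```text
time_s: 9.35
tcp_pos: [0.4273, 0.2508, 0.1972]
eef_rot: [-179.7, -0.3, -12.2]
wrist_force: [-0.2, 0.8, -0.2]
opening: 0.0913
grasp_force: 0.0
```

Call:
send_rows:
  steps:
    - [[0.41,-2.9,0,0.023],[0.41,-2.9,0,0.023],[0.41,-2.9,0,0.023],[0.41,-2.9,0,0.023],[0.41,-2.9,0,0.023],[0.41,-2.9,0,0.023],[0.41,-2.9,0,0.023],[0.41,-2.9,0,0.023],[0.41,-2.9,0,0.023],[0.41,-2.9,0,0.023],[0.41,-2.9,0,0.023],[0.41,-2.9,0,0.023],[0.41,-2.9,0,0.023],[0.41,-2.9,0,0.023],[0.41,-2.9,0,0.023],[0.41,-2.9,0,0.023],[0,0,0,0],[0,0,0,0],[0,0,0,0]]

```text
time_s: 11.25
tcp_pos: [0.4904, -0.2132, 0.193]
eef_rot: [-179.9, 0.1, 8.9]
wrist_force: [1.4, 0.1, 1.1]
opening: 0.0914
grasp_force: 0.0
```

Run:
```python
from h import *
save('scene','pics/s3.png'); a=cv2.imread('pics/s3.png')
A=cv2.resize(a[130:280,170:290],None,fx=3.3,fy=3.3,interpolation=2); B=cv2.resize(a[150:300,400:520],None,fx=3.3,fy=3.3,interpolation=2)
cv2.imwrite('pics/c7.png',np.hstack([A,B]))
```

```text
(no output)
```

View pics/c7.png

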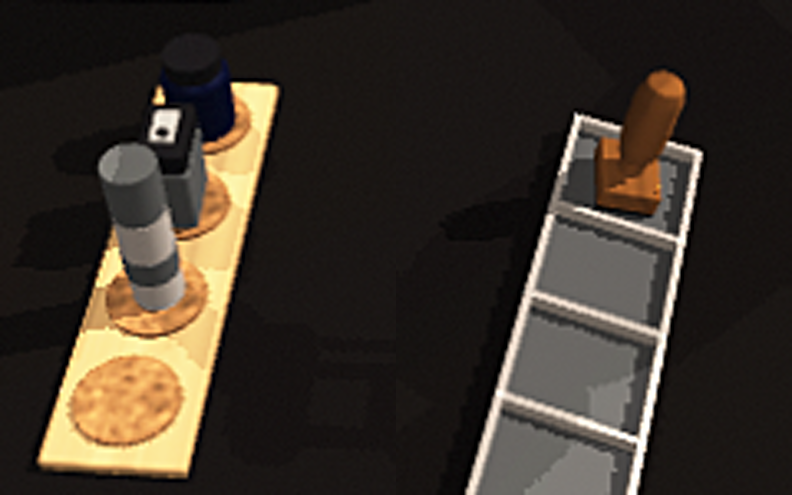

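The stamp stands upright in the near well (630,180) and the other three are undisturbed. I'll descend on the sharpener.

Call:
send_rows:
  steps:
    - [[0,0,-2.5,0],[0,0,-2.5,0],[0,0,-2.5,0],[0,0,-2.5,0],[0,0,-2,0],[0,0,-2,0],[0,0,-1,0],[0,0,-0.6,0],[0,0,0,0],[0,0,0,0]]

```text
time_s: 12.3
tcp_pos: [0.4917, -0.2142, 0.0387]
eef_rot: [179.9, -0.1, 8.9]
wrist_force: [0.6, 0.6, -1.5]
opening: 0.0908
grasp_force: 0.0
```

Call:
send_rows:
  steps:
    - [[0,0,0,0],[0,0,0,0],[0,0,0,0],[0,0,0,0],[0,0,0,0],[0,0,0,0],[0,0,0,0],[0,0,0,0],[0,0,0,0],[0,0,0,0]]
  grip: 0
  force: 20

```text
time_s: 13.3
tcp_pos: [0.4911, -0.2142, 0.0379]
eef_rot: [180.0, 0.0, 8.9]
wrist_force: [-0.6, 0.4, 0.0]
opening: 0.0278
grasp_force: 20.0
```

Call:
send_rows:
  steps:
    - [[0,0,1,0],[0,0,2,0],[0,0,3,0],[0,0,3,0],[0,0,3,0],[0,0,2,0],[0,0,0,0]]

```text
time_s: 14.0
tcp_pos: [0.4929, -0.215, 0.1816]
eef_rot: [179.8, -0.4, 8.9]
wrist_force: [-0.3, 0.2, 0.2]
opening: 0.0275
grasp_force: 20.0
```

Call:
send_rows:
  steps:
    - [[0.24,1.45,0,-0.012],[0.48,2.91,0,-0.024],[0.48,2.91,0,-0.024],[0.48,2.91,0,-0.024],[0.48,2.91,0,-0.024],[0.48,2.91,0,-0.024],[0.48,2.91,0,-0.024],[0.48,2.91,0,-0.024],[0.48,2.91,0,-0.024],[0.48,2.91,0,-0.024],[0.48,2.91,0,-0.024],[0.48,2.91,0,-0.024],[0.48,2.91,0,-0.024],[0.48,2.91,0,-0.024],[0.48,2.91,0,-0.024],[0.24,1.45,0,-0.012],[0,0,-3,0],[0,0,-3,0],[0,0,-2,0],[0,0,0,0]]

```text
time_s: 16.0
tcp_pos: [0.5599, 0.2212, 0.0936]
eef_rot: [179.7, 0.5, -11.7]
wrist_force: [-0.9, 0.3, -0.8]
opening: 0.0281
grasp_force: 20.0
```

Call:
send_rows:
  steps:
    - [[0,0,0,0],[0,0,0,0]]

```text
time_s: 16.2
tcp_pos: [0.5639, 0.2225, 0.0991]
eef_rot: [-179.9, -0.1, -11.8]
wrist_force: [-0.7, 0.2, -0.7]
opening: 0.0278
grasp_force: 20.0
```

Call:
send_rows:
  steps:
    - [[0,0,-1.5,0],[0,0,-2,0],[0,0,-1.3,0],[0,0,-0.8,0],[0,0,-0.4,0],[0,0,-0.4,0],[0,0,0,0],[0,0,0,0],[0,0,0,0]]

```text
time_s: 17.1
tcp_pos: [0.5634, 0.2223, 0.0345]
eef_rot: [-180.0, -0.0, -11.8]
wrist_force: [0.4, -0.6, -0.4]
opening: 0.028
grasp_force: 20.0
```

Call:
send_rows:
  steps:
    - [[0,0,-0.1,0],[0,0,0,0]]

```text
time_s: 17.3
tcp_pos: [0.5631, 0.2222, 0.033]
eef_rot: [180.0, -0.0, -11.8]
wrist_force: [1.1, 0.6, -1.6]
opening: 0.028
grasp_force: 20.0
```

Call:
send_rows:
  steps:
    - [[0,0,0,0],[0,0,0,0],[0,0,0,0],[0,0,0,0],[0,0,0,0],[0,0,0,0],[0,0,0,0],[0,0,2,0],[0,0,3,0],[0,0,4,0],[0,0,4,0],[0,0,2,0],[0,0,0,0]]
  grip: 1

```text
time_s: 18.6
tcp_pos: [0.565, 0.223, 0.1868]
eef_rot: [-179.8, -0.4, -11.8]
wrist_force: [0.4, -0.5, -0.4]
opening: 0.0912
grasp_force: 0.0
```

Call:
send_rows:
  steps:
    - [[-0.85,-2.79,0,0.022],[-0.85,-2.79,0,0.022],[-0.85,-2.79,0,0.022],[-0.85,-2.79,0,0.022],[-0.85,-2.79,0,0.022],[-0.85,-2.79,0,0.022],[-0.85,-2.79,0,0.022],[-0.85,-2.79,0,0.022],[-0.85,-2.79,0,0.022],[-0.85,-2.79,0,0.022],[-0.85,-2.79,0,0.022],[-0.85,-2.79,0,0.022],[-0.85,-2.79,0,0.022],[-0.85,-2.79,0,0.022],[-0.85,-2.79,0,0.022],[-0.85,-2.79,0,0.022],[0,0,0,0],[0,0,0,0],[0,0,0,0]]

```text
time_s: 20.5
tcp_pos: [0.4268, -0.2233, 0.1822]
eef_rot: [-179.9, 0.1, 8.4]
wrist_force: [-0.4, 0.0, 0.5]
opening: 0.0911
grasp_force: 0.0
```

Call:
send_rows:
  steps:
    - [[0,0,-2.5,0],[0,0,-2.5,0],[0,0,-2.5,0],[0,0,-2.5,0],[0,0,-2,0],[0,0,-2,0],[0,0,-1,0],[0,0,-0.6,0],[0,0,0,0],[0,0,0,0]]

```text
time_s: 21.5
tcp_pos: [0.4277, -0.2243, 0.0276]
eef_rot: [180.0, -0.1, 8.4]
wrist_force: [0.4, 0.9, -0.0]
opening: 0.0916
grasp_force: 0.0
```

Run:
```python
from h import *
save('scene','pics/s4.png'); a=cv2.imread('pics/s4.png')
A=cv2.resize(a[100:250,170:290],None,fx=3.3,fy=3.3,interpolation=2); B=cv2.resize(a[150:300,400:520],None,fx=3.3,fy=3.3,interpolation=2)
cv2.imwrite('pics/c8.png',np.hstack([A,B]))
```

```text
(no output)
```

View pics/c8.png

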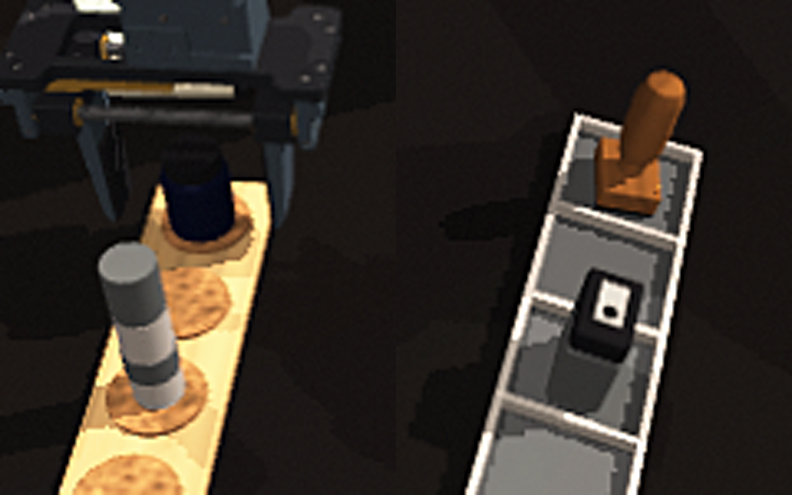

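The sharpener stands upright in the +35 well (605,320), and the ink jar at (200,195) is between the fingers, so I'll close.

Call:
send_rows:
  steps:
    - [[0,0,0,0],[0,0,0,0],[0,0,0,0],[0,0,0,0],[0,0,0,0],[0,0,0,0],[0,0,0,0],[0,0,0,0],[0,0,0,0],[0,0,0,0]]
  grip: 0
  force: 30

```text
time_s: 22.55
tcp_pos: [0.4272, -0.2243, 0.027]
eef_rot: [180.0, -0.0, 8.4]
wrist_force: [0.6, -1.0, -0.2]
opening: 0.0411
grasp_force: 30.0
```

Call:
send_rows:
  steps:
    - [[0,0,1,0],[0,0,2,0],[0,0,3,0],[0,0,3,0],[0,0,3,0],[0,0,3,0],[0,0,0,0],[0,0,0,0]]

```text
time_s: 23.35
tcp_pos: [0.4268, -0.224, 0.1774]
eef_rot: [180.0, -0.0, 8.4]
wrist_force: [-0.2, 1.0, -1.1]
opening: 0.0412
grasp_force: 30.0
```

Call:
send_rows:
  steps:
    - [[0.68,1.44,0,-0.012],[1.36,2.88,0,-0.024],[1.36,2.88,0,-0.024],[1.36,2.88,0,-0.024],[1.36,2.88,0,-0.024],[1.36,2.88,0,-0.023],[1.36,2.88,0,-0.023],[1.36,2.88,0,-0.023],[1.36,2.88,0,-0.023],[1.36,2.88,0,-0.023],[1.36,2.88,0,-0.023],[1.36,2.88,0,-0.023],[1.36,2.88,0,-0.023],[1.36,2.88,0,-0.023],[1.36,2.88,0,-0.023],[0.68,1.44,0,-0.012],[0,0,-3,0],[0,0,-3,0],[0,0,-2,0],[0,0,0,0]]

```text
time_s: 25.35
tcp_pos: [0.6277, 0.2062, 0.0922]
eef_rot: [179.7, 0.5, -11.7]
wrist_force: [-0.3, -0.1, -1.1]
opening: 0.0415
grasp_force: 30.0
```

Call:
send_rows:
  steps:
    - [[0,0,0,0],[0,0,0,0]]

```text
time_s: 25.55
tcp_pos: [0.6319, 0.2077, 0.0983]
eef_rot: [-180.0, -0.1, -11.7]
wrist_force: [0.8, -0.2, -0.5]
opening: 0.0414
grasp_force: 30.0
```

Commanded z is about 0.097, and I need about 0.0225.

Call:
send_rows:
  steps:
    - [[0,0,-1.5,0],[0,0,-2,0],[0,0,-1.5,0],[0,0,-1,0],[0,0,-0.7,0],[0,0,-0.5,0],[0,0,-0.2,0],[0,0,0,0],[0,0,0,0],[0,0,0,0]]

```text
time_s: 26.55
tcp_pos: [0.6314, 0.2079, 0.0235]
eef_rot: [-180.0, -0.0, -11.6]
wrist_force: [0.1, -0.1, -2.5]
opening: 0.0409
grasp_force: 30.0
```

Call:
send_rows:
  steps:
    - [[0,0,-0.1,0],[0,0,0,0],[0,0,0,0]]

```text
time_s: 26.85
tcp_pos: [0.6311, 0.2078, 0.022]
eef_rot: [180.0, -0.0, -11.6]
wrist_force: [1.1, 0.0, -1.4]
opening: 0.0415
grasp_force: 30.0
```

Call:
send_rows:
  steps:
    - [[0,0,0,0],[0,0,0,0],[0,0,0,0],[0,0,0,0],[0,0,0,0],[0,0,0,0],[0,0,0,0],[0,0,2,0],[0,0,3,0],[0,0,4,0],[0,0,4,0],[0,0,2,0],[0,0,0,0]]
  grip: 1

```text
time_s: 28.15
tcp_pos: [0.6331, 0.2084, 0.1761]
eef_rot: [-179.8, -0.4, -11.6]
wrist_force: [-0.4, 0.5, -1.0]
opening: 0.091
grasp_force: 0.0
```

Call:
send_rows:
  steps:
    - [[-0.46,-2.55,0,0.022],[-0.46,-2.55,0,0.022],[-0.46,-2.55,0,0.022],[-0.46,-2.55,0,0.022],[-0.46,-2.55,0,0.022],[-0.46,-2.55,0,0.022],[-0.46,-2.55,0,0.022],[-0.46,-2.55,0,0.022],[-0.46,-2.55,0,0.022],[-0.46,-2.55,0,0.022],[-0.46,-2.55,0,0.022],[-0.46,-2.55,0,0.022],[-0.46,-2.55,0,0.022],[-0.46,-2.55,0,0.022],[-0.46,-2.55,0,0.022],[-0.46,-2.55,0,0.022],[0,0,0,0],[0,0,0,0],[0,0,0,0]]

```text
time_s: 30.05
tcp_pos: [0.5572, -0.1992, 0.1711]
eef_rot: [-179.9, 0.1, 8.5]
wrist_force: [-0.3, -0.7, 0.0]
opening: 0.0916
grasp_force: 0.0
```

Call:
send_rows:
  steps:
    - [[0,0,-2,0],[0,0,-2,0],[0,0,-2,0],[0,0,-2,0],[0,0,-2,0],[0,0,-1,0],[0,0,-1,0],[0,0,0,0],[0,0,0,0]]

```text
time_s: 30.95
tcp_pos: [0.558, -0.2001, 0.0525]
eef_rot: [180.0, -0.0, 8.5]
wrist_force: [-0.2, 0.0, 0.2]
opening: 0.0909
grasp_force: 0.0
```

Call:
send_rows:
  steps:
    - [[0,0,0,0],[0,0,0,0],[0,0,0,0],[0,0,0,0],[0,0,0,0],[0,0,0,0],[0,0,0,0],[0,0,0,0],[0,0,0,0],[0,0,0,0]]
  grip: 0
  force: 20

```text
time_s: 31.95
tcp_pos: [0.5575, -0.2002, 0.052]
eef_rot: [180.0, -0.0, 8.5]
wrist_force: [0.3, 0.2, 1.0]
opening: 0.0294
grasp_force: 20.0
```

Call:
send_rows:
  steps:
    - [[0,0,1,0],[0,0,2,0],[0,0,3,0],[0,0,3,0],[0,0,3,0],[0,0,2,0],[0,0,0,0],[0,0,0,0]]

```text
time_s: 32.75
tcp_pos: [0.5572, -0.2001, 0.192]
eef_rot: [180.0, -0.0, 8.5]
wrist_force: [-0.0, -0.9, -0.6]
opening: 0.0294
grasp_force: 20.0
```

Call:
send_rows:
  steps:
    - [[-0.21,1.45,0,-0.012],[-0.42,2.91,0,-0.024],[-0.42,2.91,0,-0.024],[-0.42,2.91,0,-0.024],[-0.42,2.91,0,-0.024],[-0.42,2.91,0,-0.024],[-0.42,2.91,0,-0.024],[-0.42,2.91,0,-0.023],[-0.42,2.91,0,-0.023],[-0.42,2.91,0,-0.023],[-0.42,2.91,0,-0.023],[-0.42,2.91,0,-0.023],[-0.42,2.91,0,-0.023],[-0.42,2.91,0,-0.023],[-0.42,2.91,0,-0.023],[-0.21,1.45,0,-0.012],[0,0,-2,0],[0,0,-2,0],[0,0,0,0],[0,0,0,0]]

```text
time_s: 34.75
tcp_pos: [0.4939, 0.2359, 0.151]
eef_rot: [179.9, 0.1, -11.6]
wrist_force: [0.4, -0.3, -1.6]
opening: 0.0297
grasp_force: 20.0
```

Call:
send_rows:
  steps:
    - [[0,0,0,0],[0,0,0,0]]

```text
time_s: 34.95
tcp_pos: [0.495, 0.2363, 0.1528]
eef_rot: [-179.9, -0.1, -11.7]
wrist_force: [1.2, -0.7, 0.3]
opening: 0.0295
grasp_force: 20.0
```

Run:
```python
from h import *
save('scene','pics/s5.png'); a=cv2.imread('pics/s5.png')
cv2.imwrite('pics/c9.png',cv2.resize(a[110:330,380:540],None,fx=2.7,fy=2.7,interpolation=2))
```

```text
(no output)
```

View pics/c9.png

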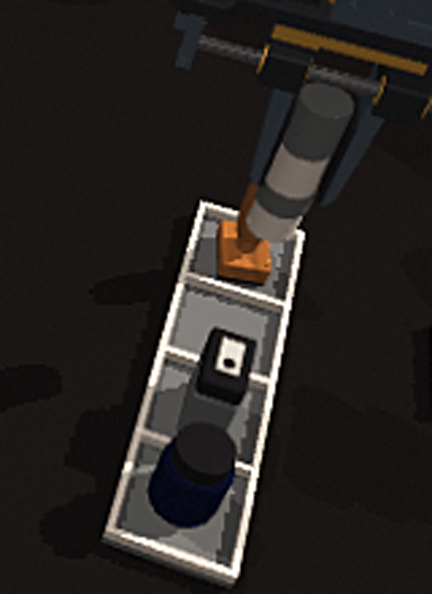

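The ink jar stands in the far well (190,480), and the glue stick hangs upright over its own well, so I'll lower it.

Call:
send_rows:
  steps:
    - [[0,0,-1.5,0],[0,0,-2,0],[0,0,-2,0],[0,0,-2,0],[0,0,-1.3,0],[0,0,-0.8,0],[0,0,-0.5,0],[0,0,-0.3,0],[0,0,0,0],[0,0,0,0],[0,0,0,0]]

```text
time_s: 36.1
tcp_pos: [0.4949, 0.2364, 0.0485]
eef_rot: [-180.0, -0.1, -11.6]
wrist_force: [0.4, -0.7, -0.6]
opening: 0.0297
grasp_force: 20.0
```

Call:
send_rows:
  steps:
    - [[0,0,-0.1,0],[0,0,0,0],[0,0,0,0]]

```text
time_s: 36.4
tcp_pos: [0.4945, 0.2362, 0.047]
eef_rot: [180.0, -0.0, -11.6]
wrist_force: [-0.2, 1.0, -0.0]
opening: 0.0296
grasp_force: 20.0
```

Call:
send_rows:
  steps:
    - [[0,0,0,0],[0,0,0,0],[0,0,0,0],[0,0,0,0],[0,0,0,0],[0,0,0,0],[0,0,0,0],[0,0,2,0],[0,0,3,0],[0,0,4,0],[0,0,4,0],[0,0,2,0],[0,0,0,0],[0,-4,0,0],[0,-4,0,0],[0,-4,0,0],[0,-4,0,0],[0,-4,0,0],[0,0,0,0],[0,0,0,0]]
  grip: 1

```text
time_s: 38.4
tcp_pos: [0.4937, 0.0357, 0.1957]
eef_rot: [180.0, 0.1, -11.8]
wrist_force: [-0.1, 0.1, 0.7]
opening: 0.0909
grasp_force: 0.0
```

Run:
```python
from h import *
save('scene','pics/s6.png'); a=cv2.imread('pics/s6.png')
save('top','pics/t6.png'); t=cv2.imread('pics/t6.png')
A=cv2.resize(a[170:335,400:520],None,fx=3.3,fy=3.3,interpolation=2);B=cv2.resize(t[110:275,120:240],None,fx=3.3,fy=3.3,interpolation=2)
cv2.imwrite('pics/c10.png',np.hstack([A,B]))
```

```text
(no output)
```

View pics/c10.png

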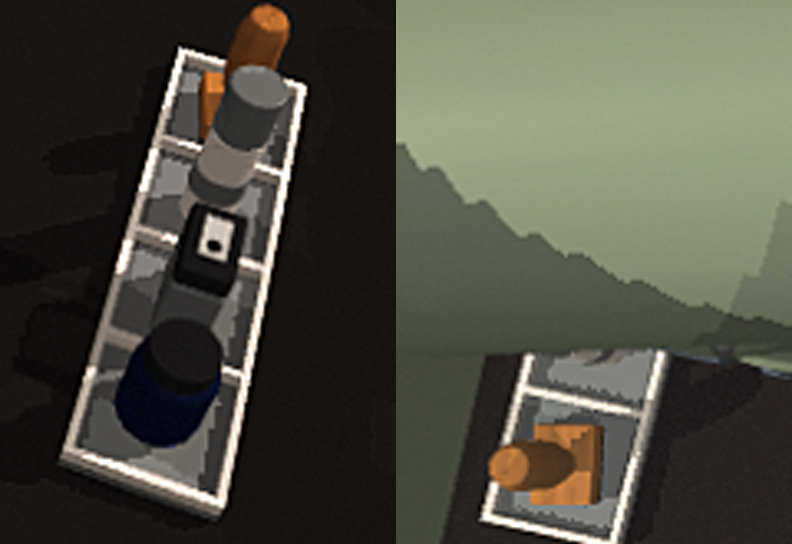

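All four stand upright in their wells, with glue top at (260,90), ink lid at (187,355), sharpener at (213,238) and stamp at (268,20). I'll do one numeric check in the organiser frame, then hand in if it passes.

Run:
```python
from m import *
s=lambda p:(np.array(p,float)+.5)/3.3-.5+[400,170]
P=p2w(S,s([[260,90],[187,355],[213,240],[268,20]]),np.array([.106,.062,.068,.09]))[:,:2]-[.5287,.2293]
a=np.radians(-11.66); L=P@np.array([[np.cos(a),-np.sin(a)],[np.sin(a),np.cos(a)]]); print((L*1000).round(1))
if (abs(L-np.array([[-.035,0],[.105,0],[.035,0],[-.105,0]]))<.01).all(): print(finish_job())
```

```text
[[ -31.     1.2]
 [ 104.2    1.8]
 [  38.7    0.5]
 [-102.6   -0.2]]
the job is handed in; nothing more can be done
None
```

The job is handed in: by my last camera check all four stand upright and released, within about 4 mm of their well centres, in reversed order (ink jar farthest from the robot, then sharpener, glue stick, stamp nearest); I have not seen the judge's result.

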